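Seat the rocking lid on the parts tubs

ROBOT

A 6-joint arm with a two-finger parallel gripper is mounted at the origin on the work surface. World frame = base frame: x ahead of the robot, y to its left, z up, the work surface at z = 0. Lengths are in mm, angles in rad, forces in N, time in s.
With the tool pointing down it reaches from about 300 to 775 mm from the base axis. Payload 14.6 kg.
Tool frame: the origin (TCP) lies at the very end of the fingers, on their centre line; the grasp point (between the pads) lies 19 mm behind it; z points along the fingers, y is the direction in which the jaws open and shut (so a half turn about z gives the same grasp; the last joint's range is limited). The gripper opens to 94 mm and grips with 3 to 60 N. Pads are 16 mm wide; open, the fingers measure 119 mm over their backs; the gripper's body (75 mm by 177 mm) begins 78 mm behind the grasp point.
Start: joints at [-1.257, 0.3, 1.521, -0, 1.321, -0.067], TCP at [204.407, -510.595, 205.446] pointing down, gripper open.
Joint ranges: [-3.03, 3.03], [-0.79, 2.21], [0.23, 2.52], [-1.04, 4.18], [0, 3.07], [-2.55, 2.55]. Speed limits (rad/s): [2.22, 2.22, 2.57, 3.14, 3.14, 3.14].

INTERFACE

Orientations are given as [roll, pitch, yaw] about the fixed x, y, z axes, in that order (R = Rz(yaw) Ry(pitch) Rx(roll)).
In Python, from cell import manip gives the robot as it stands.
- The arm moves only by the shell command python3 -m pendant 'ROWS' [FORCE]. ROWS is JSON, a list of rows, each an object with "claw": the finger opening in m, from 0 to 0.094; "delta_pos": the shift along the tool's x, y, z in m, a list of three; "rotation": the turn, a rotation vector about the tool's x, y, z in rad, a list of three. A call has 1 to 10 rows; each row is the pose to reach, as a shift and turn from the pose measured when the call began, along the tool's axes at that moment; what a row does not reach only later rows make up. A row lasts 1/8 s, in which the tool goes at most 62.5 mm and 10.7 degrees, less where a joint would pass 70% of its speed; a pose out of reach is approached as far as the arm can. A call with a gripper value outside its range is refused whole. The fingers move at their own pace and stop on an object; FORCE is the grip in N (left out, the last holds). Time passes only in rows, so rows that repeat a pose let the fingers close. It gives the time, the measured TCP pose, the force and the opening at its end, in the units of the state.
- manip.read_state(): the state, without advancing time (a new reading comes with each control period).
- manip.camera(name): name is "scene" or "top" or "wrist"; returns the picture (384x512x3 uint8, red, green, blue); there is no depth.
- manip.camera_model(name): a dict with "fx", "fy", "cx", "cy" (pixels), "cam_to_world" (4x4, takes a point from camera to world coordinates); the wrist camera has in their place "T_tool_cam" (4x4, takes a point from camera to tool coordinates, whose origin is the TCP and whose axes are the flange's). Camera axes: x right, y up, looking along -z (the intrinsics and any distortion apply to the point x, -y, -z); pixel columns grow to the right and rows downward; lengths in mm; the calibration is good to about 2 mm. A picture is of the moment at which its call begins: read the wrist's pose just before it. camera_model takes no time and is no camera call.
- manip.sign_off(): hands the job in, once; it reports no verdict.
The state is a dict: "clock": time; "joints": joint angles; "qd": joint speeds; "effort": joint torques, N m; "eef_pos": TCP position; "eef_rot": TCP orientation; "wrist_force": force on the tool from outside, world axes, zero at the start; "moment": the same for the moment, N m; "finger_gap": finger opening in mm.
Only numpy, scipy, OpenCV 4.12 (cv2) and the standard library are available. Lean on these libraries where they do the work, as an engineer would, in place of code of your own. Each camera call takes 0.05 s, during which the arm holds its last target.

TASK

One of the four lids on the parts tubs in the cardboard tray is not pressed home, though they all look alike: press down near one end of the lids, one after another, until you find the one that rocks under your finger. Then press that lid firmly in its middle until it is fully home, level and no longer rocks. Nothing needs gripping: do not lift any lid or push it off its tub, and leave the tape roll, the bottle and the other things on the desk where they are.

Things in the scene. Friction and masses are not known exactly. Their poses are not given: they have to be found in the camera images.
- tray: Shallow open tray of brown cardboard, fixed to the desk, 232 x 284 mm (its x, y), walls 32 mm high and 4 mm thick, floor 4 mm thick. Origin: centre of its underside; z up. Six places, at x = -54 or +54 and y = -90, 0 or +90 mm in its frame, hold the four lidded tubs, the tape roll and the bottle in any order.
- lid_1: One of four identical white plastic push-on lids on fixed grey tubs; any may be the loose one. 84 mm (x) x 58 mm (y), flat top, 12 mm skirt round the tub's outside, thumb tab 7 mm long low on the +x end. Origin: centre of the top face, z up, x and y as the tray's. All tops start 67 mm above the desk: the tubs differ a little in depth, so height does not show which is loose.
- lid_2: White plastic push-on lid on a fixed grey tub; same as lid_1, and any of the four may be the loose one. Origin: centre of the top face. All four lids: a seated one is rigid wherever it is pressed and never moves down.
- lid_3: White plastic push-on lid on a fixed grey tub; same as lid_1, and any of the four may be the loose one. Origin: centre of the top face. All four: a loose one rides on its seal across the middle, 5 mm above its seat. 2 N near a short end (30 mm from the centre along x) tips it about its y axis by 0.12 rad, that end sinking some 3.5 mm; let go, it tips back level.
- lid_4: White plastic push-on lid on a fixed grey tub; same as lid_1, and any of the four may be the loose one. Origin: centre of the top face. All four: pressing an end with a usual force does not seat a loose lid; 12 to 18 N on its middle does. It goes down 5 mm on to the tub's rim and stays.
- tape_roll: Bystander in the tray: small roll of clear tape lying flat, 60 mm across, 24 mm high. Origin: centre of its underside.
- cleaner: Bystander in the tray: small white bottle with black cap, 38 mm across, 95 mm high, standing. Origin: centre of its underside.
- flask: Bystander on the desk: steel flask, 66 mm across, 186 mm high. Origin: centre of its underside.
- mouse: Bystander on the desk: black computer mouse, 105 x 60 x 33 mm. Origin: centre of its underside.
- stapler: Bystander on the desk: grey stapler, 130 x 34 x 53 mm. Origin: centre of its underside.
- screwdriver: Bystander on the desk: screwdriver lying flat along its x axis, under 30 mm high.
- mug: Bystander on the desk: white mug, 80 mm across with a handle, 92 mm high. Origin: centre of its underside.
Mind the look-alikes: they are no part of the job. What is shaped like the lid_3 but blue is not meant.

How it is judged (in metres and radians):
On the way, in this order (a step that is already met when the one before it is completed fails the run):
1. the loose lid is rocked under the finger (one lid tilted by more than 0.05 rad) (angle between any of lid_1, lid_2, lid_3, lid_4's own z axis and vertical above 0.05 rad), for 0.1 s.
2. that lid is pressed home and level (height (world z) of any of lid_1, lid_2, lid_3, lid_4 below 0.0632 m and angle between each of lid_1, lid_2, lid_3, lid_4's own z axis and vertical below 0.03 rad), for 0.2 s.
At the end, for the whole second after the job is handed in: The loose lid has gone down to within about 1 mm of its seat (its top 63.2 mm or less above the desk; it starts at 67 mm and is fully home at 62 mm), all four lids lie level within 0.03 rad, at rest on their own tubs within 10 mm of where they were (all of step 2 and distance of each of lid_1, lid_2, lid_3, lid_4 from where it was at the start of the episode below 0.01 m and linear speed of each of lid_1, lid_2, lid_3, lid_4 below 0.02 m/s); the robot touches nothing.
It fails at once if a lid is lifted, carried or pushed off its tub (moved more than 15 mm) (distance of any of lid_1, lid_2, lid_3, lid_4 from where it was at the start of the episode above 0.015 m).
It fails at once if a bystander is displaced by more than 25 mm (distance of any of tape_roll, cleaner, flask, mouse, stapler, screwdriver, mug from where it was at the start of the episode above 0.025 m).
It also fails if it takes over 51 s, if anything falls off the work surface, if the arm or the gripper's body presses on something with over 40 N, if the wrist force passes 120 N, or if a joint passes its speed limit or range.

## Working session

There is one attempt and no reset: what is moved stays moved. The work goes in short steps, Python scripts to look and compute and a shell command to move; the robot and the scene stay as the last step left them, time stands still between calls to the robot, and variables do not carry over. Pictures are saved under pics/ and viewed, and the job is handed in when it is done.

```bash
mkdir -p pics; python3 - <<'E'
from cell import manip
import cv2,numpy as np
print(manip.read_state())
for n in("top","scene"):
    im=manip.camera(n); cv2.imwrite(f"pics/{n}0.png",im[:,:,::-1])
    m=manip.camera_model(n); print(n,{k:(np.round(v,4).tolist() if not isinstance(v,str) else v) for k,v in m.items()})
print(manip.camera_model("wrist"))
E
```

```text
{'clock': 0.0, 'joints': array([-1.25657943e+00,  3.00444125e-01,  1.52160232e+00,  4.34058528e-05,
        1.32070159e+00, -6.66076954e-02]), 'qd': array([ 0.00150533,  0.00225235,  0.00041746, -0.00034308,  0.00143299,
        0.00046082]), 'effort': array([ 3.94189692e-04, -5.31797361e+01, -3.52737844e+01,  7.09336298e-02,
        2.42916495e-02, -1.27127155e-04]), 'eef_pos': array([ 204.34725084, -510.33695375,  204.89214708]), 'eef_rot': array([-3.14044264e+00, -1.18849749e-04,  3.80813757e-01]), 'wrist_force': array([ 0.26945691, -1.08101917,  0.13532887]), 'moment': array([-0.01658701,  0.01251017,  0.02300109]), 'finger_gap': 94.21556063002663}
top {'fx': 433.9768, 'fy': 433.9768, 'cx': 247.4794, 'cy': 191.5076, 'cam_to_world': [[-0.0293, 0.9867, -0.16, 309.8169], [-0.9995, -0.0313, -0.0096, 1.5907], [-0.0144, 0.1596, 0.9871, 1328.7339], [0.0, 0.0, 0.0, 1.0]]}
scene {'fx': 364.6743, 'fy': 364.6743, 'cx': 256.3512, 'cy': 191.9476, 'cam_to_world': [[0.3313, -0.7248, 0.604, 1156.2963], [0.9435, 0.2474, -0.2206, -216.7564], [0.0105, 0.643, 0.7658, 894.4669], [0.0, 0.0, 0.0, 1.0]]}
{'fx': 273.6391892776867, 'fy': 273.6391892776867, 'cx': 256.44026672737226, 'cy': 194.79347927716782, 'T_tool_cam': array([[ 2.19190451e-04,  9.62854674e-01,  2.70020054e-01,
         7.86466845e+01],
       [ 9.99999645e-01,  8.50472648e-06, -8.42082600e-04,
         1.67540414e-01],
       [-8.13099614e-04,  2.70020143e-01, -9.62854330e-01,
        -1.79806399e+02],
       [ 0.00000000e+00,  0.00000000e+00,  0.00000000e+00,
         1.00000000e+00]])}
```

View pics/top0.png

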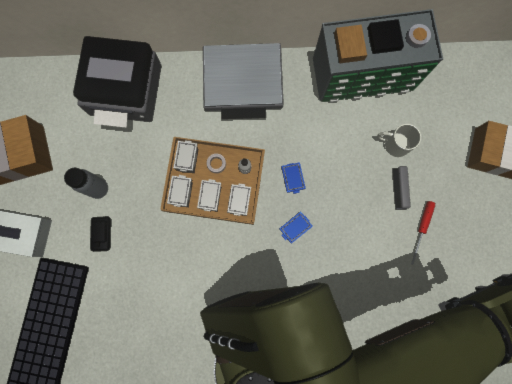

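View pics/scene0.png

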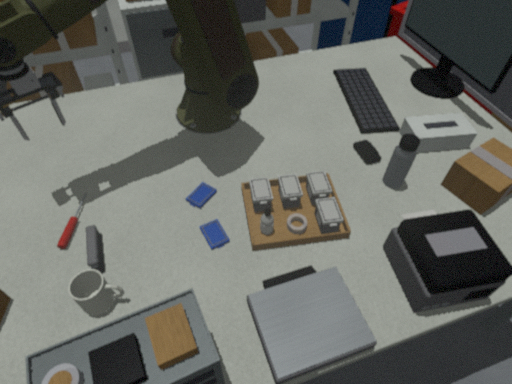

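```bash
cat > h.py <<'E'
import numpy as np,cv2
def ray(m,u,v,z,T=None):
    T=np.array(m["cam_to_world"]) if T is None else T
    d=T[:3,:3]@np.array([(u-m["cx"])/m["fx"],-(v-m["cy"])/m["fy"],-1]); o=T[:3,3]
    return o+d*(z-o[2])/d[2]
E
python3 - <<'E'
from cell import manip
from h import *
im=cv2.imread("pics/top0.png"); m=manip.camera_model("top")
hsv=cv2.cvtColor(im,cv2.COLOR_BGR2HSV)
br=cv2.inRange(hsv,(8,80,60),(22,255,255)); br[:130]=0;br[230:]=0;br[:,:155]=0;br[:,275:]=0
cs,_=cv2.findContours(br,cv2.RETR_EXTERNAL,cv2.CHAIN_APPROX_NONE)
c=max(cs,key=cv2.contourArea); P=np.array([ray(m,*p[0].astype(float),32)[:2] for p in c],np.float32)
print("tray",cv2.minAreaRect(P))
w=cv2.inRange(im,(205,)*3,(255,)*3)
w[:135]=0;w[225:]=0;w[:,:160]=0;w[:,270:]=0
cs,_=cv2.findContours(w,cv2.RETR_EXTERNAL,cv2.CHAIN_APPROX_NONE)
for c in cs:
    if cv2.contourArea(c)>100:
        P=np.array([ray(m,*p[0].astype(float),67)[:2] for p in c],np.float32); print(np.round(c.mean((0,1))),cv2.minAreaRect(P))
cv2.imwrite("pics/crop0.png",cv2.resize(im[125:235,150:320],None,fx=4.5,fy=4.5,interpolation=cv2.INTER_CUBIC))
E
```

```text
tray ((561.2070922851562, 119.33477783203125), (286.0393981933594, 232.9132080078125), 79.87162017822266)
```

View pics/crop0.png

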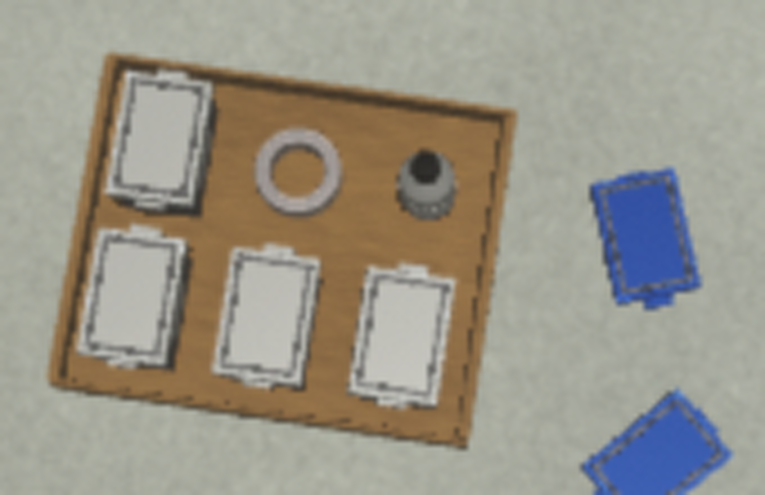

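```bash
python3 - <<'E'
from cell import manip
from h import *
im=cv2.imread("pics/top0.png"); m=manip.camera_model("top")
hsv=cv2.cvtColor(im,cv2.COLOR_BGR2HSV)
w=cv2.inRange(hsv,(0,0,165),(180,40,255))
w[:136]=0;w[218:]=0;w[:,:166]=0;w[:,256:]=0
w=cv2.morphologyEx(w,cv2.MORPH_OPEN,np.ones((3,3)))
cs,_=cv2.findContours(w,cv2.RETR_EXTERNAL,cv2.CHAIN_APPROX_NONE)
for c in cs:
    if cv2.contourArea(c)>100:
        P=np.array([ray(m,*p[0].astype(float),67)[:2] for p in c],np.float32); print(np.round(c.mean((0,1))),cv2.minAreaRect(P))
a=-0.1768;R=np.array([[np.cos(a),-np.sin(a)],[np.sin(a),np.cos(a)]])
for p in [(54,90),(-54,90),(-54,0),(-54,-90)]:
    print(p,R@p+[561.2,119.3],"ends",[np.round(R@(p[0]+s*31,p[1])+[561.2,119.3]) for s in(1,-1)])
s=manip.read_state()
y=s["eef_rot"][2];Rt=np.array([[np.cos(y),np.sin(y)],[np.sin(y),-np.cos(y)]]) 
d=R@(-23,0)+[561.2,119.3]-s["eef_pos"][:2]
d=R@(-23,90)+[561.2,119.3]-s["eef_pos"][:2]; print("tool delta to (-23,90)",Rt.T@d,"turn",y-a)
E
```

```text
[239. 199.] ((492.3456115722656, 39.724769592285156), (42.08673858642578, 67.14837646484375), 79.26561737060547)
[209. 195.] ((508.61370849609375, 128.43724060058594), (42.259117126464844, 67.47119903564453), 79.6007308959961)
[179. 190.] ((524.1172485351562, 216.85513305664062), (40.53662872314453, 67.00859832763672), 80.51609802246094)
[185. 155.] ((630.703857421875, 198.2489776611328), (40.107547760009766, 66.72325897216797), 80.23297119140625)
[225. 139.] ((670.3888549804688, 84.62521362304688), (195.90296936035156, 30.992887496948242), 88.07357025146484)
(54, 90) [630.18745627 198.39949986] ends [array([661., 193.]), array([600., 204.])]
(-54, 90) [523.87100896 217.39457899] ends [array([554., 212.]), array([493., 223.])]
(-54, 0) [508.04177634 128.79753957] ends [array([539., 123.]), array([478., 134.])]
(-54, -90) [492.21254373  40.20050014] ends [array([523.,  35.]), array([462.,  46.])]
tool delta to (-23,90) [ 593.43908245 -540.50433609] turn 0.5575824662485416
```

```bash
python3 -m pendant '[{"claw":0,"delta_pos":[45,-35,0],"rotation":[0,0,0.06]}]' 2>&1 | head -5; echo; python3 -m pendant '[{"claw":0,"delta_pos":[0.045,-0.035,0],"rotation":[0,0,0.06]},{"claw":0,"delta_pos":[0.09,-0.07,0],"rotation":[0,0,0.12]},{"claw":0,"delta_pos":[0.135,-0.105,0],"rotation":[0,0,0.18]},{"claw":0,"delta_pos":[0.18,-0.14,0],"rotation":[0,0,0.24]},{"claw":0,"delta_pos":[0.225,-0.175,0],"rotation":[0,0,0.30]},{"claw":0,"delta_pos":[0.27,-0.21,0],"rotation":[0,0,0.36]},{"claw":0,"delta_pos":[0.315,-0.245,0],"rotation":[0,0,0.42]},{"claw":0,"delta_pos":[0.36,-0.28,0],"rotation":[0,0,0.48]},{"claw":0,"delta_pos":[0.405,-0.315,0],"rotation":[0,0,0.54]},{"claw":0,"delta_pos":[0.45,-0.35,0],"rotation":[0,0,0.5576]}]'
```

```text
clock: 0.22
eef_pos: [235.1, -457.3, 204.5]
eef_rot: [-3.139, 0.0, 0.316]
wrist_force: [0.3, 0.3, 0.9]
finger_gap: 87.0

clock: 1.48
eef_pos: [554.6, 17.1, 204.9]
eef_rot: [-3.14, 0.002, -0.243]
wrist_force: [-0.3, -0.5, -0.1]
finger_gap: 0.5
```

The first (mm-typed) row was my typo. It was clamped to one 62.5 mm step and harmless. Next I line up over the +x end of the nearest lid.

```bash
python3 -m pendant '[{"claw":0,"delta_pos":[-0.035,-0.0098,0.04],"rotation":[0,0,-0.066]},{"claw":0,"delta_pos":[-0.035,-0.0098,0.085],"rotation":[0,0,-0.066]},{"claw":0,"delta_pos":[-0.035,-0.0098,0.085],"rotation":[0,0,-0.066]},{"claw":0,"delta_pos":[-0.035,-0.0098,0.085],"rotation":[0,0,-0.066]}]'
python3 - <<'E'
from cell import manip
from h import *
s=manip.read_state(); print(s["eef_pos"],s["eef_rot"],s["wrist_force"])
im=manip.camera("wrist")[:,:,::-1]; cv2.imwrite("pics/w1.png",im)
im=manip.camera("scene")[:,:,::-1]; cv2.imwrite("pics/s1.png",cv2.resize(im[150:270,160:400],None,fx=3,fy=3))
E
```

```text
clock: 1.98
eef_pos: [523.8, 34.9, 121.6]
eef_rot: [-3.14, 0.0, -0.177]
wrist_force: [-0.2, 0.6, 0.5]
finger_gap: 0.5
[523.77362254  34.92404011 121.61997596] [-3.13961259e+00  1.00843684e-05 -1.76980450e-01] [-0.16738241  0.56252686  0.52247695]
```

View pics/w1.png

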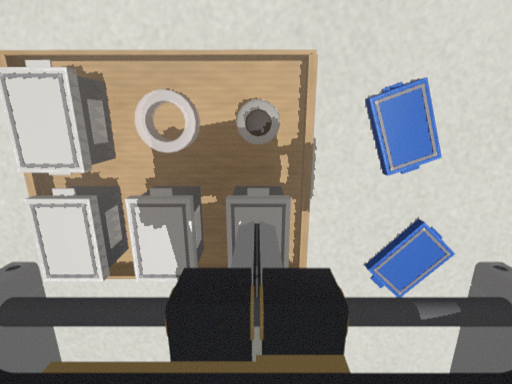

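View pics/s1.png

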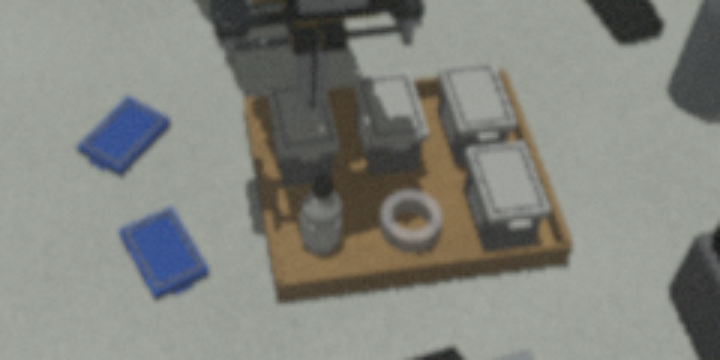

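Wrist view: the fingertip at (255,225) is over the +x end of the y=-90 lid, around (258,235). The white lids are at (258,235), (165,235), (70,235) and (40,120). The blue look-alikes at (405,125) and (408,260) lie outside the tray and are not meant. I'll descend now.

```bash
python3 -m pendant '[{"claw":0,"delta_pos":[0,0,0.045],"rotation":[0,0,0]},{"claw":0,"delta_pos":[0,0,0.051],"rotation":[0,0,0]},{"claw":0,"delta_pos":[0,0,0.051],"rotation":[0,0,0]}]'; python3 -m pendant '[{"claw":0,"delta_pos":[0,0,0.002],"rotation":[0,0,0]},{"claw":0,"delta_pos":[0,0,0.004],"rotation":[0,0,0]},{"claw":0,"delta_pos":[0,0,0.005],"rotation":[0,0,0]},{"claw":0,"delta_pos":[0,0,0.005],"rotation":[0,0,0]}]'
```

```text
clock: 2.45
eef_pos: [524.5, 34.8, 72.1]
eef_rot: [-3.139, -0.002, -0.177]
wrist_force: [1.0, -0.4, 0.2]
finger_gap: 0.6
clock: 2.95
eef_pos: [524.7, 34.9, 67.3]
eef_rot: [-3.139, -0.002, -0.177]
wrist_force: [-0.6, -0.6, 2.0]
finger_gap: 0.1
```

```bash
python3 -m pendant '[{"claw":0,"delta_pos":[0,0,0.001],"rotation":[0,0,0]},{"claw":0,"delta_pos":[0,0,0.002],"rotation":[0,0,0]},{"claw":0,"delta_pos":[0,0,0.002],"rotation":[0,0,0]}]'
```

```text
clock: 3.32
eef_pos: [524.9, 34.9, 67.1]
eef_rot: [-3.139, -0.003, -0.177]
wrist_force: [-9.4, -1.1, 22.9]
finger_gap: 0.4
```

Rigid at 67 mm under 23 N, so this lid is seated. On to the y=0 lid.

```bash
python3 -m pendant '[{"claw":0,"delta_pos":[-0.001,0,-0.02],"rotation":[0,0,0]},{"claw":0,"delta_pos":[-0.001,-0.045,-0.025],"rotation":[0,0,0]},{"claw":0,"delta_pos":[-0.001,-0.09,-0.025],"rotation":[0,0,0]},{"claw":0,"delta_pos":[-0.001,-0.09,-0.015],"rotation":[0,0,0]},{"claw":0,"delta_pos":[-0.001,-0.09,-0.004],"rotation":[0,0,0]},{"claw":0,"delta_pos":[-0.001,-0.09,-0.004],"rotation":[0,0,0]}]'; python3 -m pendant '[{"claw":0,"delta_pos":[0,0,0.002],"rotation":[0,0,0]},{"claw":0,"delta_pos":[0,0,0.004],"rotation":[0,0,0]},{"claw":0,"delta_pos":[0,0,0.005],"rotation":[0,0,0]},{"claw":0,"delta_pos":[0,0,0.005],"rotation":[0,0,0]}]'
```

```text
clock: 4.08
eef_pos: [539.1, 122.6, 70.1]
eef_rot: [-3.14, -0.001, -0.178]
wrist_force: [-0.3, 0.4, 0.5]
finger_gap: 0.5
clock: 4.58
eef_pos: [539.3, 122.0, 67.1]
eef_rot: [-3.14, -0.002, -0.179]
wrist_force: [-10.0, -5.3, 22.3]
finger_gap: 0.3
```

Rigid again (22 N at 67.1 mm). Next is the y=+90 lid.

```bash
python3 -m pendant '[{"claw":0,"delta_pos":[0,0,-0.02],"rotation":[0,0,0]},{"claw":0,"delta_pos":[0,-0.045,-0.025],"rotation":[0,0,0]},{"claw":0,"delta_pos":[0,-0.09,-0.025],"rotation":[0,0,0]},{"claw":0,"delta_pos":[0,-0.09,-0.015],"rotation":[0,0,0]},{"claw":0,"delta_pos":[0,-0.09,-0.004],"rotation":[0,0,0]},{"claw":0,"delta_pos":[0,-0.09,-0.004],"rotation":[0,0,0]}]'; python3 -m pendant '[{"claw":0,"delta_pos":[0,0,0.002],"rotation":[0,0,0]},{"claw":0,"delta_pos":[0,0,0.004],"rotation":[0,0,0]},{"claw":0,"delta_pos":[0,0,0.005],"rotation":[0,0,0]},{"claw":0,"delta_pos":[0,0,0.005],"rotation":[0,0,0]}]'
```

```text
clock: 5.32
eef_pos: [554.8, 209.3, 70.0]
eef_rot: [-3.141, -0.0, -0.18]
wrist_force: [0.6, -0.5, -0.2]
finger_gap: 0.5
clock: 5.82
eef_pos: [555.1, 208.6, 67.1]
eef_rot: [3.142, -0.001, -0.18]
wrist_force: [-8.8, -6.2, 20.0]
finger_gap: 0.3
```

Also rigid. Last is the (+54,+90) lid, pressed at its -x end.

```bash
python3 -m pendant '[{"claw":0,"delta_pos":[0,0,-0.02],"rotation":[0,0,0]},{"claw":0,"delta_pos":[0.022,-0.0035,-0.025],"rotation":[0,0,0]},{"claw":0,"delta_pos":[0.045,-0.0035,-0.025],"rotation":[0,0,0]},{"claw":0,"delta_pos":[0.045,-0.0035,-0.015],"rotation":[0,0,0]},{"claw":0,"delta_pos":[0.045,-0.0035,-0.004],"rotation":[0,0,0]},{"claw":0,"delta_pos":[0.045,-0.0035,-0.004],"rotation":[0,0,0]}]'; python3 -m pendant '[{"claw":0,"delta_pos":[0,0,0.002],"rotation":[0,0,0]},{"claw":0,"delta_pos":[0,0,0.004],"rotation":[0,0,0]},{"claw":0,"delta_pos":[0,0,0.005],"rotation":[0,0,0]},{"claw":0,"delta_pos":[0,0,0.005],"rotation":[0,0,0]}]'
```

```text
clock: 6.58
eef_pos: [598.8, 203.9, 69.7]
eef_rot: [3.14, 0.001, -0.18]
wrist_force: [-0.1, 0.5, 0.2]
finger_gap: 0.2
clock: 7.08
eef_pos: [598.8, 204.0, 64.8]
eef_rot: [3.14, 0.001, -0.18]
wrist_force: [-0.0, 1.2, 0.2]
finger_gap: 0.1
```

This one sinks under almost no force, so it is the loose lid. I'll push another 1 mm and hold.

```bash
python3 -m pendant '[{"claw":0,"delta_pos":[0,0,0.001],"rotation":[0,0,0]},{"claw":0,"delta_pos":[0,0,0.0012],"rotation":[0,0,0]},{"claw":0,"delta_pos":[0,0,0.0012],"rotation":[0,0,0]}]'
python3 - <<'E'
from cell import manip
from h import *
im=manip.camera("scene")[:,:,::-1]; cv2.imwrite("pics/s2.png",cv2.resize(im[150:270,240:400],None,fx=4,fy=4,interpolation=cv2.INTER_CUBIC))
E
```

```text
clock: 7.45
eef_pos: [598.9, 204.0, 64.2]
eef_rot: [3.141, 0.001, -0.18]
wrist_force: [-2.3, -1.5, 5.7]
finger_gap: 0.3
```

View pics/s2.png

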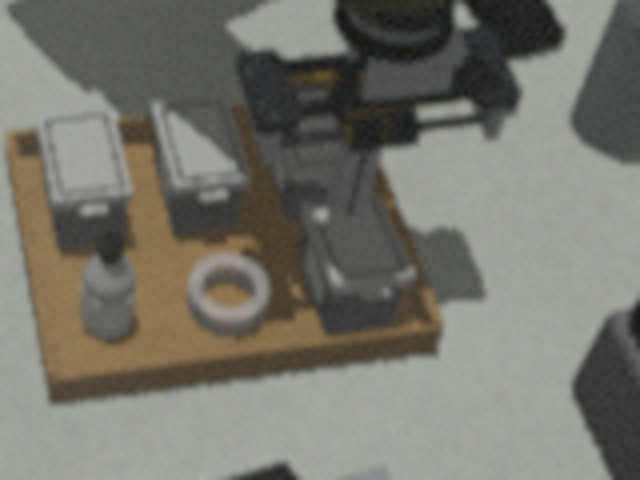

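The lid is at its tilt stop (finger at 64.2 mm, 5.7 N), and the scene crop shows its near end (350,215) down. Now I lift, move to the middle and press.

```bash
python3 -m pendant '[{"claw":0,"delta_pos":[0,0,-0.02],"rotation":[0,0,0]},{"claw":0,"delta_pos":[0.032,0,-0.02],"rotation":[0,0,0]},{"claw":0,"delta_pos":[0.032,0,-0.01],"rotation":[0,0,0]},{"claw":0,"delta_pos":[0.032,0,-0.005],"rotation":[0,0,0]},{"claw":0,"delta_pos":[0.032,0,-0.005],"rotation":[0,0,0]}]'; python3 -m pendant '[{"claw":0,"delta_pos":[0,0,0.002],"rotation":[0,0,0]},{"claw":0,"delta_pos":[0,0,0.003],"rotation":[0,0,0]},{"claw":0,"delta_pos":[0,0,0.004],"rotation":[0,0,0]},{"claw":0,"delta_pos":[0,0,0.005],"rotation":[0,0,0]},{"claw":0,"delta_pos":[0,0,0.005],"rotation":[0,0,0]}]'
```

```text
clock: 8.12
eef_pos: [629.6, 198.5, 68.8]
eef_rot: [3.14, 0.002, -0.18]
wrist_force: [-0.2, -0.7, -0.3]
finger_gap: 0.7
clock: 8.75
eef_pos: [629.6, 198.7, 65.0]
eef_rot: [3.141, 0.001, -0.179]
wrist_force: [-3.7, 0.1, 8.2]
finger_gap: 0.6
```

```bash
python3 -m pendant '[{"claw":0,"delta_pos":[0,0,0.002],"rotation":[0,0,0]},{"claw":0,"delta_pos":[0,0,0.003],"rotation":[0,0,0]},{"claw":0,"delta_pos":[0,0,0.004],"rotation":[0,0,0]},{"claw":0,"delta_pos":[0,0,0.004],"rotation":[0,0,0]}]'
```

```text
clock: 9.25
eef_pos: [629.6, 198.7, 62.3]
eef_rot: [3.141, 0.0, -0.179]
wrist_force: [-4.1, -1.4, 9.1]
finger_gap: 0.5
```

```bash
python3 -m pendant '[{"claw":0,"delta_pos":[0,0,0.001],"rotation":[0,0,0]},{"claw":0,"delta_pos":[0,0,0.0015],"rotation":[0,0,0]},{"claw":0,"delta_pos":[0,0,0.0015],"rotation":[0,0,0]}]'
```

```text
clock: 9.62
eef_pos: [629.6, 198.7, 62.3]
eef_rot: [3.141, -0.001, -0.179]
wrist_force: [-5.8, -2.1, 11.2]
finger_gap: 0.8
```

```bash
python3 -m pendant '[{"claw":0,"delta_pos":[0,0,0.002],"rotation":[0,0,0]},{"claw":0,"delta_pos":[0,0,0.003],"rotation":[0,0,0]},{"claw":0,"delta_pos":[0,0,0.003],"rotation":[0,0,0]},{"claw":0,"delta_pos":[0,0,0.003],"rotation":[0,0,0]}]'; python3 -m pendant '[{"claw":0,"delta_pos":[0,0,-0.01],"rotation":[0,0,0]},{"claw":0,"delta_pos":[-0.031,0,-0.01],"rotation":[0,0,0]},{"claw":0,"delta_pos":[-0.031,0,-0.005],"rotation":[0,0,0]},{"claw":0,"delta_pos":[-0.031,0,-0.002],"rotation":[0,0,0]},{"claw":0,"delta_pos":[-0.031,0,0.001],"rotation":[0,0,0]},{"claw":0,"delta_pos":[-0.031,0,0.001],"rotation":[0,0,0]}]'
```

```text
clock: 10.12
eef_pos: [629.8, 198.7, 62.2]
eef_rot: [3.141, -0.002, -0.179]
wrist_force: [-11.2, -4.7, 22.6]
finger_gap: 0.6
clock: 10.88
eef_pos: [599.9, 204.2, 62.2]
eef_rot: [3.142, -0.002, -0.179]
wrist_force: [-6.0, -1.0, 13.0]
finger_gap: 0.3
```

It went to 62.2 mm under 22 N in the middle. The end that rocked before now stands rigid at 62.2 mm under 13 N. I'll retract and look.

```bash
python3 -m pendant '[{"claw":0,"delta_pos":[0,0,-0.04],"rotation":[0,0,0]},{"claw":0,"delta_pos":[0,0,-0.09],"rotation":[0,0,0]},{"claw":0,"delta_pos":[-0.04,0.02,-0.13],"rotation":[0,0,0]},{"claw":0,"delta_pos":[-0.08,0.04,-0.14],"rotation":[0,0,0]},{"claw":0,"delta_pos":[-0.12,0.06,-0.14],"rotation":[0,0,0]},{"claw":0,"delta_pos":[-0.12,0.06,-0.14],"rotation":[0,0,0]},{"claw":0,"delta_pos":[-0.12,0.06,-0.14],"rotation":[0,0,0]}]'
python3 - <<'E'
from cell import manip
from h import *
s=manip.read_state();print(s["clock"],s["qd"].round(3),s["wrist_force"])
a=manip.camera("wrist")[:,:,::-1]; b=manip.camera("scene")[:,:,::-1]
b=cv2.resize(b[150:270,170:400],None,fx=3,fy=3,interpolation=cv2.INTER_CUBIC)
cv2.imwrite("pics/w3.png",a);cv2.imwrite("pics/s3.png",b)
E
```

```text
clock: 11.75
eef_pos: [471.7, 166.7, 202.2]
eef_rot: [-3.141, -0.003, -0.18]
wrist_force: [0.1, -0.2, 0.4]
finger_gap: 0.8
11.75 [ 0.001  0.019 -0.01   0.    -0.     0.   ] [ 0.06432954 -0.20844602  0.44145147]
```

View pics/w3.png

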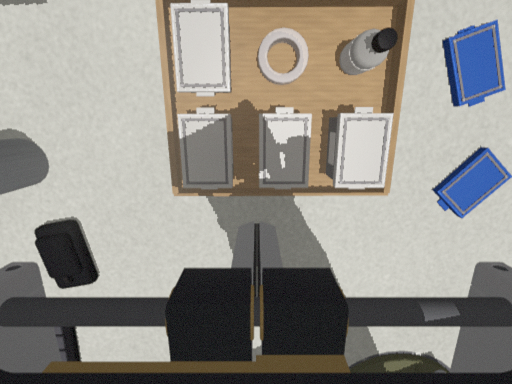

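View pics/s3.png

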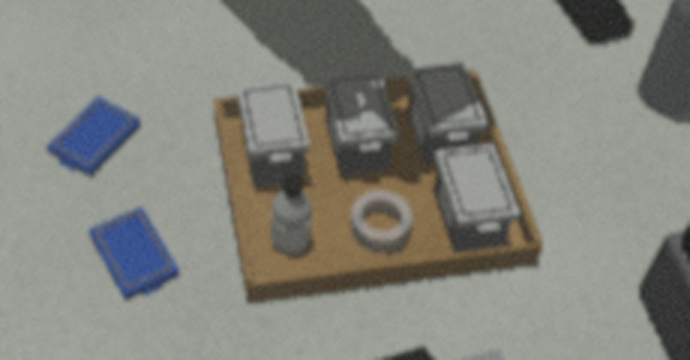

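In the wrist view all four lids sit square on their tubs at (201,48), (205,150), (285,150) and (362,150). The tape roll (283,55) and the bottle (370,50) are still in place, and the arm is clear. I'm handing in.

```bash
python3 -c "
from cell import manip
print(manip.sign_off())"
```

```text
the job is handed in; nothing more can be done
None
```

The loose lid was the one at the tray's (+54, +90) place. I pressed it home and handed the job in at about 11.9 s; the hand-in gives no verdict.

- **Finding it:** the three lids at x = -54 were rigid at 67.1 mm under 20–23 N near one end. The fourth sank about 3 mm under a light press and stopped at 64.2 mm under 5.7 N.
- **Pressing it home:** I pressed its middle down to 62.2 mm, with up to 22.6 N. Pressing the same end again with 13 N found it rigid at 62.2 mm.
- **Last look:** the pictures show all four lids square on their tubs and the tape roll and bottle in place. The gripper was clear, with no wrist force. I did not measure the flask, mouse, stapler, screwdriver or mug again, but the arm did not go near them with anything low.
- **Mistakes:** the first move row was typed in millimetres instead of metres. The pendant limited it to one short free-air step, with no harm. I judged the rock by how far the finger sank, not by a measured tilt angle.

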